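Load the last test panel and thread the gate rod of a drying-oven carrier

TASK

Stand the blue panel on edge in the free, green-marked slot of the panel carrier and let go of it. Then take the gate rod by its orange handle and thread it, red tip first, in at the yellow bushing and on through the blue one until about 2 cm of the tip sticks out beyond the blue bushing; finish while still holding the rod there by its handle, without forcing it against the bushings, so that a clip can be fitted. Leave the white panels standing and do not disturb the other things on the bench.

Things in the scene. Friction and masses are not known exactly. Their poses are not given: they have to be found in the camera images.
- blue_panel_mid (a point): Centre of the loose blue ceramic test panel, 80 x 6 x 90 mm (x width, y thickness, z height), 0.1 kg. z up, x along its width; either face may look either way. Its lower edge is 45 mm below this point.
- blue_panel: The same panel; origin at the centre of its lower edge. It starts upright in the one slot of a wooden stock block (base 100 x 60 mm, slot floor 12 mm above the table, slot shaped like the carrier's).
- free_slot (a point): Middle of the floor of the carrier's free slot: green strip on the floor, green tab on the low back wall. Floor 12 mm above the table. Slot along this point's x (the carrier's x), 80 mm long, 10 mm wide (y); straight ribs 14 mm high, then a flare to a mouth about 20 mm wide, 26 mm above the floor. The seated panel is centred here, width along x, its centre 45 mm up.
- white_a_mid (a point): Centre of a white ceramic panel standing in the carrier, same size as the blue one; to be left standing. The three slots are 36 mm apart along the carrier's y; white panels fill two, the third is free.
- white_b_mid (a point): Centre of the other white ceramic panel standing in the carrier; to be left standing.
- carrier: Fixed aluminium panel carrier. Origin on the table under its middle slot; base x -52 to +72, y -82 to +82, 12 mm thick. Back wall, top 46 mm above the table, at x = -45 mm. Two bushings on posts at x = +60 mm share one level axis along y, 75 mm above the table; the rod in them clears the panels' edges by 15 mm.
- yellow_bushing (a point): Centre of the wide mouth of the yellow bushing (carrier y = +88 mm), axes as the carrier's. The rod goes in here, moving along -y. A 12 mm long funnel narrows from about 32 to 16 mm, then a 16 mm bore runs 16 mm further. The mouth is 42 mm wide outside, its top 96 mm above the table.
- blue_bushing (a point): Centre of the exit face of the blue bushing, where the rod comes out (carrier y = -76 mm, 164 mm along -y from the yellow mouth, same axis). Axes as the carrier's. Same shape as the yellow one; its funnel also faces +y, its mouth 28 mm before this point.
- rod_grip (a point): Grip point of the gate rod, on its axis, inside the orange block handle. Axes: y along the rod (tip to -y), z up. Handle 14 mm thick (x, flat sides to pinch), 34 mm long (y), 44 mm high: from 26 mm below this point to 18 mm above it. A steel rod of 10 mm diameter sticks out of its -y side only.
- rod_tip (a point): The very tip of the rod, on its axis, 215 mm from rod_grip along the rod's -y. The last 23 mm are red, slightly tapered at the end.
- rod: The same rod, 0.06 kg; origin at the centre of the handle's underside, 26 mm below rod_grip. It starts level in a fixed black cradle: the handle stands on a base 10 mm thick and 50 mm wide (grip point 36 mm above the table), the rod lies in an open-topped fork, 42 mm high, 185 mm from the grip. It lifts straight up.
- wash_bottle: Bystander: white plastic wash bottle with blue cap, 62 mm wide, 190 mm tall. Origin at its underside. To be left alone.
- jar_amber: Bystander: amber jar with black lid, 60 mm wide, 75 mm tall. Origin at its underside. To be left alone.
- jar_clear: Bystander: clear jar with brass lid, 66 mm wide, 80 mm tall. Origin at its underside. To be left alone.
- dropper: Bystander: small green dropper bottle, 40 mm wide, 101 mm tall. Origin at its underside. To be left alone.
- petri: Bystander: stack of three petri dishes, 90 mm wide, 41 mm tall. Origin at its underside. To be left alone.
- beaker: Bystander: glass beaker, 70 mm wide, 90 mm tall. Origin at its underside. To be left alone.
- tape: Bystander: roll of paper tape lying flat, 70 mm wide, 20 mm tall. Origin at its underside. To be left alone.

How it is judged:
By the outcome, as a careful person would: the job done as asked, in the order asked, and still so for the second after the job is handed in, while the arm keeps its last pose, push and grip.
It also fails if it takes over 61 s, if anything falls off the work surface, if the arm or the gripper's body presses on something with over 40 N, if the wrist force passes 120 N, or if a joint passes its speed limit or range.

ROBOT

A 6-joint arm with a two-finger parallel gripper is mounted at the origin on the work surface. World frame = base frame: x ahead of the robot, y to its left, z up, the work surface at z = 0. Lengths are in m, angles in rad, forces in N, time in s.
With the tool pointing down it reaches from about 0.325 to 1 m from the base axis. Payload 5.1 kg.
Tool frame: the origin (TCP) lies at the very end of the fingers, on their centre line; the grasp point (between the pads) lies 19 mm behind it; y points along the fingers, z is the direction in which the jaws open and shut, and the axes are right-handed (so a half turn about y gives the same grasp; the last joint's range is limited). The gripper opens to 85 mm and grips with 20 to 120 N. Pads are 22 mm wide; open, the fingers measure 114 mm over their backs; the gripper's body (76 mm by 85 mm) begins 54 mm behind the grasp point. The pads swing forward as they close: fully open they stand 13 mm farther back than shut.
Start: joints at [1.111, 0.124, 1.65, -0, 1.367, -0.083], TCP at [0.239, 0.604, 0.231] pointing down, gripper open.
Joint ranges: [-2.61, 2.61], [-1.02, 2.33], [0.03, 2.71], [-1.35, 4.49], [0.32, 2.68], [-2.91, 2.91]. Speed limits (rad/s): [2.57, 2.57, 3.14, 3.14, 3.14, 3.14].

INTERFACE

Orientations are given as [roll, pitch, yaw] about the fixed x, y, z axes, in that order (R = Rz(yaw) Ry(pitch) Rx(roll)).
In Python, from bench import robot gives the robot as it stands.
- The arm moves only by the tool jog_arm, never from a script. Its argument "moves" is a list of rows, each an object with "xyz": the shift along the tool's x, y, z in m, a list of three; "twist": the turn, a rotation vector about the tool's x, y, z in rad, a list of three. In form: [{"xyz": [x, y, z], "twist": [wx, wy, wz]}, ...]. A call has 1 to 8 rows; each row is the pose to reach, as a shift and turn from the pose commanded when the call began, along the tool's axes at that moment; what a row does not reach only later rows make up. A row lasts 1/10 s, in which the tool goes at most 50 mm and 8.59 degrees, less where a joint would pass 70% of its speed; a pose out of reach is approached as far as the arm can. A call with a gripper value outside its range is refused whole. "claw" is the finger opening in m, from 0 to 0.0854, set as the call begins (left out, the last holds). The fingers move at their own pace and stop on an object; the grip force is fixed at half the most. Time passes only in rows, so rows that repeat a pose let the fingers close. It gives the time, the measured TCP pose, the force and the opening at its end, in the units of the state.
- robot.get_obs(): the state, without advancing time (a new reading comes with each control period).
- robot.read_camera(name): name is "side" or "top" or "wrist"; returns (picture, depth): 384x512x3 uint8, red, green, blue; 384x512 float32, m along the optical axis (not along the pixel's ray), 0 where there is no reading.
- robot.get_calibration(name): a dict with "intrinsics" (3x3 intrinsics, pixels), "distortion" ([k1, k2, p1, p2, k3] as OpenCV has them; the pictures are not rectified), "R" (3x3) and "t" (3): a world point X has camera coordinates R X + t; the wrist camera has in their place "mount" (4x4, takes a point from camera to tool coordinates, whose origin is the TCP and whose axes are the tool frame's). Camera axes: x right, y down, z forward; pixel columns grow to the right and rows downward; lengths in m; the calibration is good to about 2 mm. A picture is of the moment at which its call begins: read the wrist's pose just before it. get_calibration takes no time and is no camera call.
- robot.hand_in(): hands the job in, once; it reports no verdict.
The state is a dict: "time_s": time; "joint_pos": joint angles; "qvel": joint speeds; "tau": joint torques, N m; "ee_pos": TCP position; "ee_rot": TCP orientation; "force": force on the tool from outside, world axes, zero at the start; "moment": the same for the moment, N m; "grip_width": finger opening in m.
Only numpy, scipy, OpenCV 4.12 (cv2) and the standard library are available. Lean on these libraries where they do the work, as an engineer would, in place of code of your own. Each camera call takes 0.05 s, during which the arm holds its last target.

## Working session

There is one attempt and no reset: what is moved stays moved. The work goes in short steps, Python scripts to look and compute and a tool call to move; the robot and the scene stay as the last step left them, time stands still between calls to the robot, and variables do not carry over. Pictures are saved under pics/ and viewed, and the job is handed in when it is done.

Besides the shell and the picture viewer there is one more tool, called after "Request:" as name([rows], argument=value, ...), one row to a line, values as JSON. jog_arm: Moves the arm, as the interface text tells. Its arguments: {"type":"object","properties":{"moves":{"type":"array"},"claw":{"type":"number"}},"required":["moves"]}

```bash
ls; mkdir -p pics; python3 - <<'E'
from bench import robot
import cv2,numpy as np
np.set_printoptions(precision=4,suppress=True)
o=robot.get_obs();print(o)
for n in ["side","top","wrist"]:
    p,d=robot.read_camera(n);cv2.imwrite(f"pics/{n}0.png",p[:,:,::-1]);np.savez(f"pics/{n}0.npz",p=p,d=d)
    c=robot.get_calibration(n);print(n,c)
E
```

```text
pics
{'time_s': 0.0, 'joint_pos': array([ 1.1114,  0.1245,  1.6517,  0.    ,  1.3675, -0.0826]), 'qvel': array([ 0.0025, -0.0014,  0.001 ,  0.0003,  0.0015,  0.0011]), 'tau': array([  0.0001, -42.3634, -36.5445,  -0.0002,   0.0073,   0.    ]), 'ee_pos': array([0.2389, 0.6038, 0.23  ]), 'ee_rot': array([-1.5729,  0.0002, -0.3768]), 'force': array([ 0.0659, -1.0101, -0.0353]), 'moment': array([ 0.0872,  0.0135, -0.0391]), 'grip_width': 0.08539071241946943}
side {'intrinsics': array([[426.2563,   0.    , 255.5045],
       [  0.    , 426.2563, 192.0799],
       [  0.    ,   0.    ,   1.    ]]), 'distortion': array([-0.1347,  0.    ,  0.    ,  0.    ,  0.    ]), 'R': array([[ 0.9794, -0.2018, -0.0033],
       [-0.1619, -0.7757, -0.61  ],
       [ 0.1206,  0.5979, -0.7924]]), 't': array([-0.618 ,  0.142 ,  1.0535])}
top {'intrinsics': array([[490.1503,   0.    , 260.8389],
       [  0.    , 490.1503, 193.0435],
       [  0.    ,   0.    ,   1.    ]]), 'distortion': array([-0.0555,  0.    ,  0.    ,  0.    ,  0.    ]), 'R': array([[-0.0096, -0.9999, -0.0049],
       [-0.9874,  0.0103, -0.1578],
       [ 0.1578,  0.0033, -0.9875]]), 't': array([0.0133, 0.6137, 1.4595])}
wrist {'intrinsics': array([[308.367 ,   0.    , 257.6036],
       [  0.    , 308.367 , 191.6083],
       [  0.    ,   0.    ,   1.    ]]), 'distortion': array([0.027, 0.   , 0.   , 0.   , 0.   ]), 'mount': array([[ 0.0001,  0.9616,  0.2743, -0.0693],
       [-0.0001, -0.2743,  0.9616, -0.1433],
       [ 1.    , -0.0001,  0.0001,  0.0001],
       [ 0.    ,  0.    ,  0.    ,  1.    ]])}
```

View pics/side0.png

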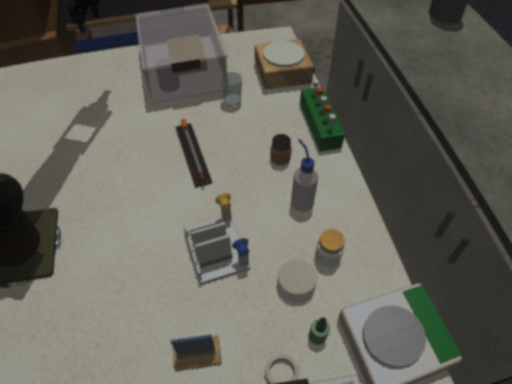

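View pics/top0.png

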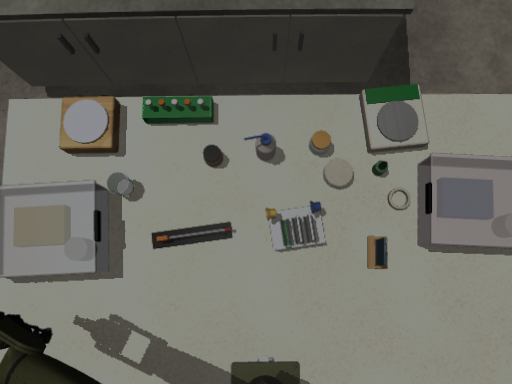

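View pics/wrist0.png

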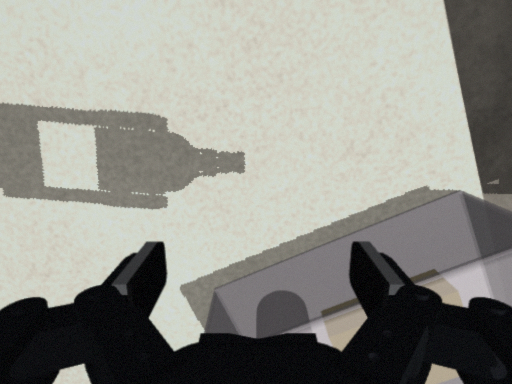

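```bash
python3 - <<'E'
import cv2,numpy as np
p=np.load("pics/top0.npz")["p"][:,:,::-1]
def lift(a): return np.clip(255*(a/255.)**0.6,0,255).astype(np.uint8)
a=cv2.resize(lift(p[195:275,255:395]),None,fx=5.5,fy=5.5,interpolation=cv2.INTER_CUBIC);cv2.imwrite("pics/topc1.png",a)
a=cv2.resize(lift(p[215:255,145:245]),None,fx=8,fy=8,interpolation=cv2.INTER_CUBIC);cv2.imwrite("pics/topc2.png",a)
p=np.load("pics/side0.npz")["p"][:,:,::-1]
a=cv2.resize(lift(p[180:370,160:270]),None,fx=3,fy=3,interpolation=cv2.INTER_CUBIC);cv2.imwrite("pics/sidec1.png",a)
E
```

```text
(no output)
```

View pics/topc1.png

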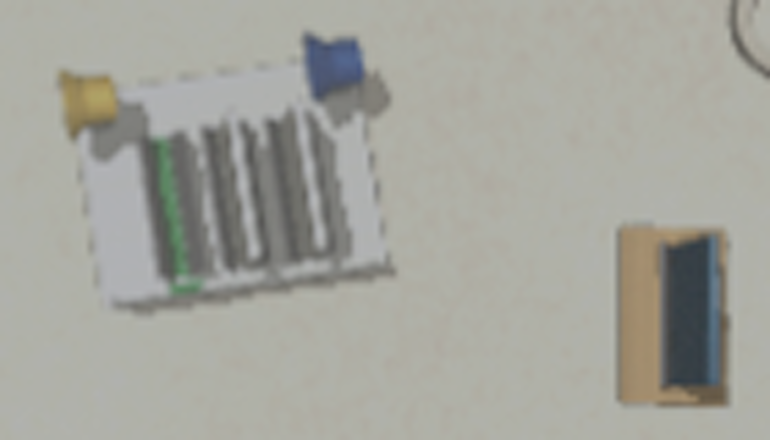

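View pics/topc2.png

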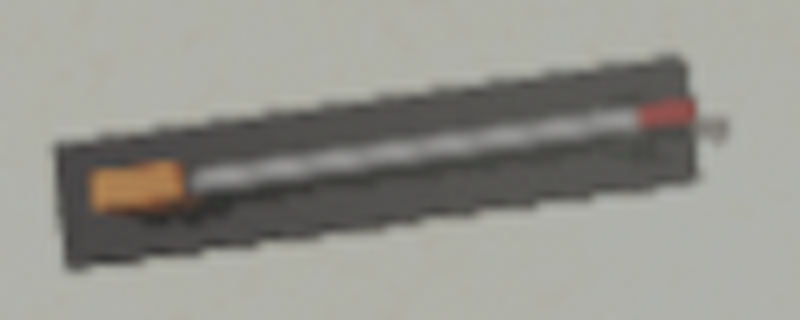

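View pics/sidec1.png

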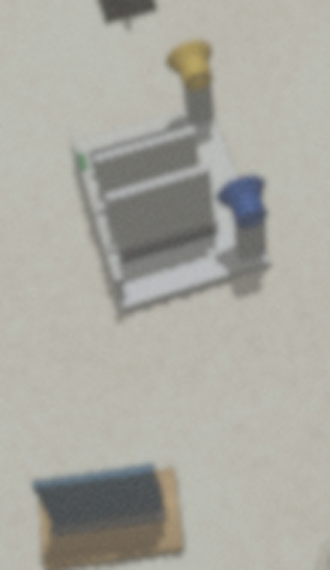

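```bash
cat > h.py <<'E'
import cv2,numpy as np
from bench import robot
from scipy.spatial.transform import Rotation as Ro
np.set_printoptions(precision=4,suppress=True)
def pose(o): return Ro.from_euler('xyz',o['ee_rot']).as_matrix(),np.array(o['ee_pos'])
def cam(n,o=None):
    c=robot.get_calibration(n);K=c['intrinsics'];D=c['distortion']
    if n=='wrist':
        R,t=pose(o);M=c['mount'];Rc=R@M[:3,:3];C=R@M[:3,3]+t
    else: Rc=c['R'].T;C=-Rc@c['t']
    return K,D,Rc,C   # X=Rc*xc+C
def ray(cm,px,z):
    K,D,Rc,C=cm
    u=cv2.undistortPoints(np.array(px,float).reshape(-1,1,2),K,D).reshape(-1,2)
    d=np.c_[u,np.ones(len(u))]@Rc.T
    z=np.broadcast_to(z,(len(u),))
    return C+d*((z-C[2])/d[:,2])[:,None]
def shoot(n,f):
    o=robot.get_obs();p,d=robot.read_camera(n)
    cv2.imwrite(f"pics/{f}.png",p[:,:,::-1]);np.savez(f"pics/{f}.npz",p=p,d=d,rot=o['ee_rot'],pos=o['ee_pos'])
    return p,d,o
def load(n,f):
    a=np.load(f"pics/{f}.npz")
    if n=='wrist': return a['p'],a['d'],cam(n,dict(ee_rot=a['rot'],ee_pos=a['pos']))
    return a['p'],a['d'],cam(n)
def proj(cm,X):
    K,D,Rc,C=cm
    x=(np.atleast_2d(X)-C)@Rc
    return cv2.projectPoints(x.reshape(-1,1,3),np.zeros(3),np.zeros(3),K,D)[0].reshape(-1,2)
def delta(o,tgt,yaw):
    "xyz shift and twist (tool axes) from the measured pose to a tool-down pose"
    R,t=pose(o);Rt=Ro.from_euler('xyz',[-np.pi/2,0,yaw]).as_matrix()
    return R.T@(np.array(tgt)-t),Ro.from_matrix(R.T@Rt).as_rotvec()
E
python3 - <<'E'
from h import *
p,d,cm=load('top','top0')
S=5.5
def c1(x,y): return (255+(x+.5)/S-.5,195+(y+.5)/S-.5)
def c2(x,y): return (145+(x+.5)/8-.5,215+(y+.5)/8-.5)
print("yellow mouth",ray(cm,[c1(68,103)],.075))
print("blue mouth, exit",ray(cm,[c1(315,66),c1(362,60)],.075))
print("green strip ends",ray(cm,[c1(160,140),c1(180,285)],.012))
print("blue panel top edge ends",ray(cm,[c1(713,237),c1(713,386)],.102))
print("handle ",ray(cm,[c2(93,190),c2(183,183),c2(694,110)],[.054,.054,.036]))
hsv=cv2.cvtColor(p,cv2.COLOR_RGB2HSV)
print("depth",[d[int(v),int(u)] for u,v in [c1(713,300)]])
E
```

```text
yellow mouth [[ 0.5478 -0.0107  0.075 ]]
blue mouth, exit [[ 0.5668 -0.1461  0.075 ]
 [ 0.5698 -0.172   0.075 ]]
green strip ends [[ 0.5335 -0.0633  0.012 ]
 [ 0.4513 -0.0732  0.012 ]]
blue panel top edge ends [[ 0.469  -0.3536  0.102 ]
 [ 0.3903 -0.35    0.102 ]]
handle  [[0.4772 0.3259 0.054 ]
 [0.4796 0.2917 0.054 ]
 [0.5072 0.0989 0.036 ]]
depth [np.float32(1.4250082)]
```

```bash
python3 - <<'E'
from h import *
print(*delta(robot.get_obs(),[.48,-.09,.24],.13))
E
```

```text
[ 0.4795 -0.0088 -0.5566] [ 0.0016 -0.5069 -0.0006]
```

Request:
jog_arm([
  {"xyz": [0.48,-0.01,-0.557],"twist": [0.002,-0.507,0]},
  {"xyz": [0.48,-0.01,-0.557],"twist": [0.002,-0.507,0]},
  {"xyz": [0.48,-0.01,-0.557],"twist": [0.002,-0.507,0]},
  {"xyz": [0.48,-0.01,-0.557],"twist": [0.002,-0.507,0]},
  {"xyz": [0.48,-0.01,-0.557],"twist": [0.002,-0.507,0]},
  {"xyz": [0.48,-0.01,-0.557],"twist": [0.002,-0.507,0]},
  {"xyz": [0.48,-0.01,-0.557],"twist": [0.002,-0.507,0]},
  {"xyz": [0.48,-0.01,-0.557],"twist": [0.002,-0.507,0]},
])

```text
time_s: 0.95
ee_pos: [0.3702, 0.2254, 0.2366]
ee_rot: [-1.569, -0.001, 0.131]
force: [1.7, -0.1, -0.5]
grip_width: 0.0851
```

```bash
python3 - <<'E'
from h import *
print(*delta(robot.get_obs(),[.48,-.09,.24],.13))
E
```

```text
[ 0.0677 -0.0039 -0.327 ] [-0.0019  0.0008  0.0009]
```

Request:
jog_arm([
  {"xyz": [0.068,-0.004,-0.32],"twist": [0,0,0]},
  {"xyz": [0.068,-0.004,-0.32],"twist": [0,0,0]},
  {"xyz": [0.068,-0.004,-0.32],"twist": [0,0,0]},
  {"xyz": [0.068,-0.004,-0.32],"twist": [0,0,0]},
  {"xyz": [0.068,-0.004,-0.32],"twist": [0,0,0]},
  {"xyz": [0.068,-0.004,-0.32],"twist": [0,0,0]},
  {"xyz": [0.068,-0.004,-0.32],"twist": [0,0,0]},
  {"xyz": [0.068,-0.004,-0.32],"twist": [0,0,0]},
])

```text
time_s: 1.75
ee_pos: [0.4796, -0.0841, 0.2398]
ee_rot: [-1.569, 0.0, 0.125]
force: [-0.6, -0.2, 0.1]
grip_width: 0.0853
```

```bash
python3 - <<'E'
from h import *
p,d,o=shoot('wrist','w1');print(o)
E
```

```text
{'time_s': 1.75, 'joint_pos': array([-0.2847, -0.2519,  1.9935,  0.0014,  1.4009, -1.9811]), 'qvel': array([ 0.0569, -0.0311,  0.0313,  0.0275,  0.0241,  0.0307]), 'tau': array([ -1.4229, -24.65  , -37.3039,  -0.1879,  -0.1373,  -0.19  ]), 'ee_pos': array([ 0.4796, -0.0841,  0.2398]), 'ee_rot': array([-1.5692,  0.0003,  0.1254]), 'force': array([-0.6149, -0.1899,  0.093 ]), 'moment': array([ 0.0221,  0.0423, -0.0013]), 'grip_width': 0.08532823717047003}
```

View pics/w1.png

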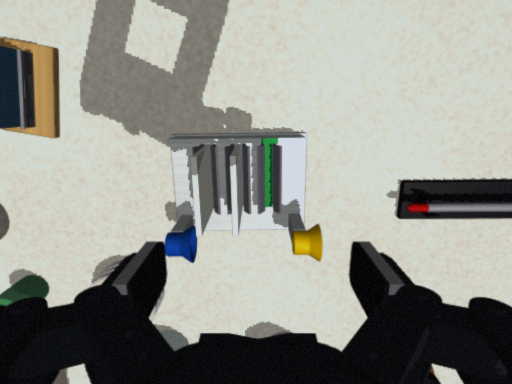

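```bash
python3 - <<'E'
from h import *
p,_,_=load('wrist','w1')
a=cv2.resize(p[120:270,150:350,::-1],None,fx=4,fy=4,interpolation=cv2.INTER_CUBIC);cv2.imwrite("pics/w1c.png",a)
E
```

```text
(no output)
```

View pics/w1c.png

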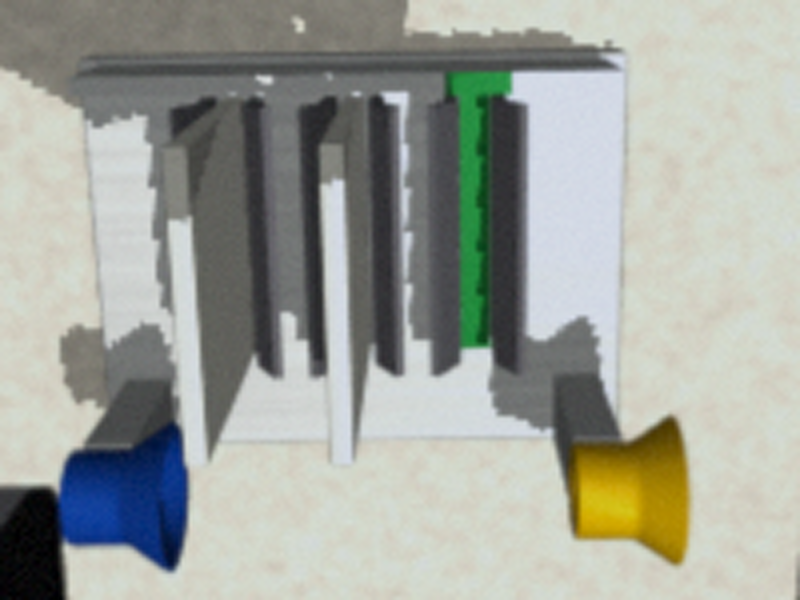

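```bash
python3 - <<'E'
from h import *
p,d,cm=load('wrist','w1')
f=lambda L:[(150+(x+.5)/4-.5,120+(y+.5)/4-.5) for x,y in L]
def sh(n,L,z):
    r=ray(cm,f(L),z);print(n,r[:,:2].tolist() if 0 else r[:,:2].round(4).reshape(-1)); return r
A=sh('A',[(176,145),(197,462)],.102)
B=sh('B',[(333,143),(342,463)],.102)
G=sh('G',[(476,100),(475,347)],.012)
rib=sh('ribs back L/R, front L/R',[(444,100),(514,102),(445,374),(508,374)],.038)
m=sh('ymouth ends',[(683,418),(680,563)],.075)
m2=sh('bmouth ends',[(179,425),(173,570)],.075)
e=sh('bexit',[(67,452),(68,545)],.075)
for n,r in (('A',A),('B',B),('G',G)): 
    v=r[1]-r[0];print(n,np.degrees(np.arctan2(v[1],v[0])),np.linalg.norm(v),r.mean(0))
print(m.mean(0),m2.mean(0),e.mean(0)); 
v=m.mean(0)-m2.mean(0);print(np.degrees(np.arctan2(-v[0],v[1])),np.linalg.norm(v))
hsv=cv2.cvtColor(p,cv2.COLOR_RGB2HSV)
E
```

```text
A [ 0.4639 -0.145   0.5419 -0.1345]
B [ 0.459  -0.1094  0.5377 -0.099 ]
G [ 0.4561 -0.0735  0.5335 -0.0633]
ribs back L/R, front L/R [ 0.454  -0.0837  0.4522 -0.0643  0.5344 -0.0731  0.532  -0.0545]
ymouth ends [ 0.5255 -0.0104  0.568  -0.0036]
bmouth ends [ 0.5443 -0.144   0.5876 -0.1426]
bexit [ 0.5558 -0.1733  0.5834 -0.1717]
A 7.700490931618784 0.07864203494334705 [ 0.5029 -0.1397  0.102 ]
B 7.528499953456162 0.07945358280793363 [ 0.4983 -0.1042  0.102 ]
G 7.516715295717986 0.07803696629599248 [ 0.4948 -0.0684  0.012 ]
[ 0.5468 -0.007   0.075 ] [ 0.5659 -0.1433  0.075 ] [ 0.5696 -0.1725  0.075 ]
8.006895850862405 0.1376354511715175
```

```bash
python3 - <<'E'
from h import *
print(*delta(robot.get_obs(),[.43,-.352,.24],-.045))
E
```

```text
[-0.0829 -0.0009 -0.2612] [-0.0026  0.172  -0.0008]
```

Request:
jog_arm([
  {"xyz": [-0.083,0,-0.26],"twist": [-0.002,0.172,0]},
  {"xyz": [-0.083,0,-0.26],"twist": [-0.002,0.172,0]},
  {"xyz": [-0.083,0,-0.26],"twist": [-0.002,0.172,0]},
  {"xyz": [-0.083,0,-0.26],"twist": [-0.002,0.172,0]},
  {"xyz": [-0.083,0,-0.26],"twist": [-0.002,0.172,0]},
  {"xyz": [-0.083,0,-0.26],"twist": [-0.002,0.172,0]},
  {"xyz": [-0.083,0,-0.26],"twist": [-0.002,0.172,0]},
  {"xyz": [-0.083,0,-0.26],"twist": [-0.002,0.172,0]},
])

```text
time_s: 2.6
ee_pos: [0.4309, -0.3485, 0.2393]
ee_rot: [-1.57, 0.0, -0.041]
force: [0.6, 0.8, -0.3]
grip_width: 0.0852
```

```bash
python3 - <<'E'
from h import *
p,d,o=shoot('wrist','w2');print(o['ee_pos'],o['ee_rot'],o['qvel'])
E
```

```text
[ 0.4309 -0.3485  0.2393] [-1.5696  0.     -0.0413] [ 0.0213 -0.0121  0.0094 -0.0012 -0.002  -0.001 ]
```

View pics/w2.png

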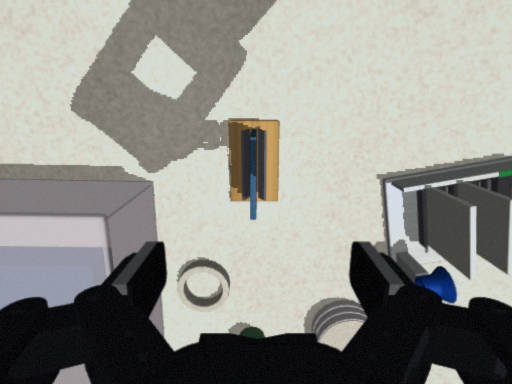

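```bash
python3 - <<'E'
from h import *
p,d,cm=load('wrist','w2')
a=cv2.resize(p[110:230,210:300,::-1],None,fx=5,fy=5,interpolation=cv2.INTER_CUBIC);cv2.imwrite("pics/w2c.png",a)
E
```

```text
(no output)
```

View pics/w2c.png

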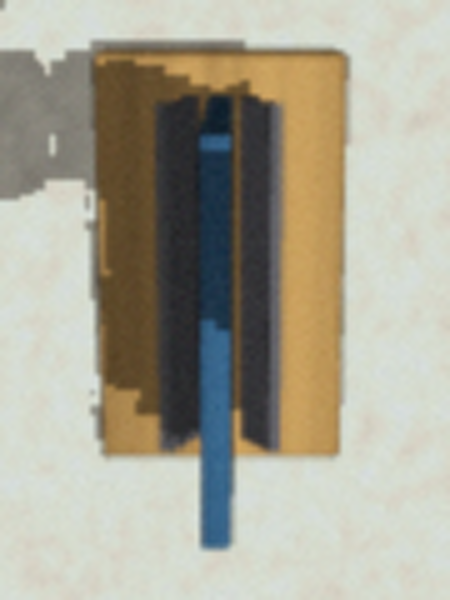

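```bash
python3 - <<'E'
from h import *
p,d,cm=load('wrist','w2')
f=lambda L:[(210+(x+.5)/5-.5,110+(y+.5)/5-.5) for x,y in L]
r=ray(cm,f([(216,137),(216,547)]),.102);v=r[1]-r[0];print(r,np.arctan2(v[1],v[0]),np.linalg.norm(v),r.mean(0))
print('bottom back',ray(cm,f([(219,97)]),.012))
q=ray(cm,f([(178,100),(260,100),(180,448),(258,448)]),.038);print('ribs',q,q.mean(0))
E
```

```text
[[ 0.3904 -0.351   0.102 ]
 [ 0.4691 -0.3546  0.102 ]] -0.04564376288272983 0.07874400602594636 [ 0.4297 -0.3528  0.102 ]
bottom back [[ 0.3903 -0.3515  0.012 ]]
ribs [[ 0.3886 -0.3602  0.038 ]
 [ 0.3893 -0.3422  0.038 ]
 [ 0.4685 -0.3639  0.038 ]
 [ 0.4693 -0.3457  0.038 ]] [ 0.4289 -0.353   0.038 ]
```

```bash
python3 - <<'E'
from h import *
print(*delta(robot.get_obs(),[.4297,-.3528,.065],-.0456))
E
```

```text
[-0.0012  0.1744 -0.0049] [-0.0009  0.0053  0.0001]
```

Request:
jog_arm([
  {"xyz": [-0.001,0.05,-0.002],"twist": [-0.001,0.005,0]},
  {"xyz": [-0.001,0.09,-0.002],"twist": [-0.001,0.005,0]},
  {"xyz": [-0.001,0.11,-0.002],"twist": [-0.001,0.005,0]},
  {"xyz": [-0.001,0.11,-0.002],"twist": [-0.001,0.005,0]},
  {"xyz": [-0.001,0.11,-0.002],"twist": [-0.001,0.005,0]},
])

```text
time_s: 3.15
ee_pos: [0.4304, -0.3506, 0.1303]
ee_rot: [-1.572, -0.001, -0.045]
force: [0.2, 0.2, 1.5]
grip_width: 0.0855
```

```bash
python3 - <<'E'
from h import *
print(*delta(robot.get_obs(),[.4297,-.3528,.065],-.0456))
E
```

```text
[-0.0006  0.0653 -0.0022] [0.0011 0.0007 0.0008]
```

Request:
jog_arm([
  {"xyz": [-0.001,0.035,-0.002],"twist": [0.001,0,0.001]},
  {"xyz": [-0.001,0.055,-0.002],"twist": [0.001,0,0.001]},
  {"xyz": [-0.001,0.065,-0.002],"twist": [0.001,0,0.001]},
  {"xyz": [-0.001,0.065,-0.002],"twist": [0.001,0,0.001]},
  {"xyz": [-0.001,0.065,-0.002],"twist": [0.001,0,0.001]},
  {"xyz": [-0.001,0.065,-0.002],"twist": [0.001,0,0.001]},
])

```text
time_s: 3.75
ee_pos: [0.4297, -0.3547, 0.0668]
ee_rot: [-1.573, -0.002, -0.047]
force: [0.7, 0.5, -0.6]
grip_width: 0.0853
```

Request:
jog_arm([
  {"xyz": [0,0,0],"twist": [0,0,0]},
  {"xyz": [0,0,0],"twist": [0,0,0]},
  {"xyz": [0,0,0],"twist": [0,0,0]},
  {"xyz": [0,0,0],"twist": [0,0,0]},
  {"xyz": [0,0,0],"twist": [0,0,0]},
  {"xyz": [0,0,0],"twist": [0,0,0]},
  {"xyz": [0,0,0],"twist": [0,0,0]},
  {"xyz": [0,0,0],"twist": [0,0,0]},
], claw=0)

```text
time_s: 4.55
ee_pos: [0.4286, -0.3538, 0.0647]
ee_rot: [-1.571, 0.001, -0.047]
force: [0.2, 0.1, -0.5]
grip_width: 0.005
```

```bash
python3 - <<'E'
from h import *
p,d,o=shoot('wrist','w3');print(o)
E
```

```text
{'time_s': 4.55, 'joint_pos': array([-0.7864,  0.0826,  1.9935, -0.0006,  1.0658, -2.3101]), 'qvel': array([ 0.0009, -0.0002,  0.0005, -0.0003,  0.0024, -0.0005]), 'tau': array([  0.0454, -35.5538, -31.6187,   0.0252,   0.0499,  -0.0027]), 'ee_pos': array([ 0.4286, -0.3538,  0.0647]), 'ee_rot': array([-1.571 ,  0.0006, -0.0468]), 'force': array([ 0.2244,  0.1432, -0.4755]), 'moment': array([ 0.0006,  0.0507, -0.0281]), 'grip_width': 0.005031782712523087}
```

View pics/w3.png

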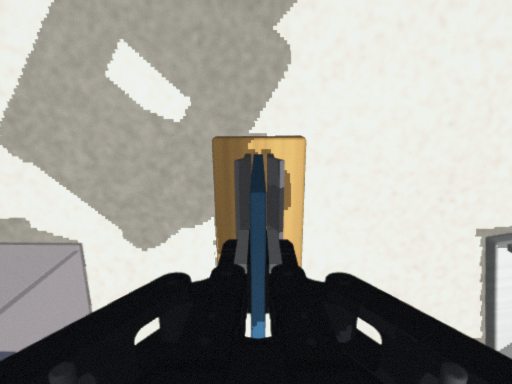

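```bash
python3 - <<'E'
from h import *
p,d,cm=load('wrist','w3')
print(ray(cm,[(258,338),(258,310)],.102))
a=cv2.resize(p[130:350,200:320,::-1],None,fx=4,fy=2.7,interpolation=cv2.INTER_CUBIC);cv2.imwrite("pics/w3c.png",a)
E
```

```text
[[ 0.452  -0.3547  0.102 ]
 [ 0.4387 -0.3541  0.102 ]]
```

View pics/w3c.png

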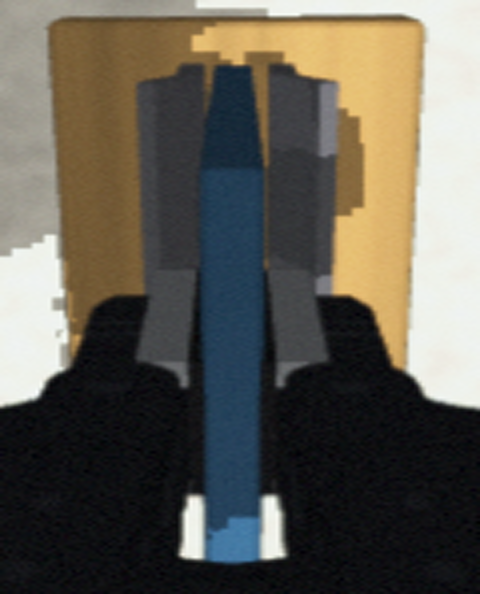

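Request:
jog_arm([
  {"xyz": [0,-0.02,0],"twist": [0,0,0]},
  {"xyz": [0,-0.05,0],"twist": [0,0,0]},
  {"xyz": [0,-0.09,0],"twist": [0,0,0]},
  {"xyz": [0,-0.13,0],"twist": [0,0,0]},
  {"xyz": [0,-0.14,0],"twist": [0,0,0]},
])

```text
time_s: 5.1
ee_pos: [0.4305, -0.3555, 0.2104]
ee_rot: [-1.577, -0.006, -0.047]
force: [1.0, 0.4, -0.4]
grip_width: 0.0052
```

```bash
python3 - <<'E'
from h import *
o=robot.get_obs();print(o['ee_pos'],o['grip_width'],o['force']);print(*delta(o,[.4927,-.0686,.205],.1325))
E
```

```text
[ 0.4305 -0.3555  0.2104] 0.005195029009624811 [ 0.9783  0.3929 -0.4193]
[0.0487 0.0039 0.2895] [ 0.0066 -0.1792  0.0054]
```

Request:
jog_arm([
  {"xyz": [0.05,0,0.288],"twist": [0,-0.179,0]},
  {"xyz": [0.05,0,0.288],"twist": [0,-0.179,0]},
  {"xyz": [0.05,0,0.288],"twist": [0,-0.179,0]},
  {"xyz": [0.05,0,0.288],"twist": [0,-0.179,0]},
  {"xyz": [0.05,0,0.288],"twist": [0,-0.179,0]},
  {"xyz": [0.05,0,0.288],"twist": [0,-0.179,0]},
  {"xyz": [0.05,0,0.288],"twist": [0,-0.179,0]},
  {"xyz": [0.05,0,0.288],"twist": [0,-0.179,0]},
])

```text
time_s: 5.9
ee_pos: [0.4916, -0.0675, 0.2034]
ee_rot: [-1.57, 0.003, 0.135]
force: [-0.1, -1.0, -0.8]
grip_width: 0.0054
```

Request:
jog_arm([
  {"xyz": [0,0,0],"twist": [0,0,0]},
  {"xyz": [0,0,0],"twist": [0,0,0]},
  {"xyz": [0,0,0],"twist": [0,0,0]},
])

```text
time_s: 6.2
ee_pos: [0.4919, -0.0695, 0.2044]
ee_rot: [-1.571, 0.001, 0.13]
force: [-0.1, -0.6, -0.5]
grip_width: 0.0054
```

```bash
python3 - <<'E'
from h import *
p,d,cm=load('wrist','w3');R=Ro.from_euler('z',-.0468).as_matrix()
c=ray(cm,[(258,192.2)],.102)[0];print('panel back corner rel tool',R.T@(c-[.4286,-.3538,.102]))
p,d,o=shoot('wrist','w4')
print(o['ee_pos'],o['ee_rot'],o['grip_width'],o['force']);print(*delta(o,[.4927,-.0686,.205],.1325))
E
```

```text
panel back corner rel tool [-0.0388  0.0001  0.    ]
[ 0.4919 -0.0695  0.2044] [-1.5707  0.001   0.1301] 0.005392566599675737 [-0.1387 -0.5591 -0.4847]
[ 0.0009 -0.0006  0.0008] [-0.0001 -0.0024 -0.001 ]
```

View pics/w4.png

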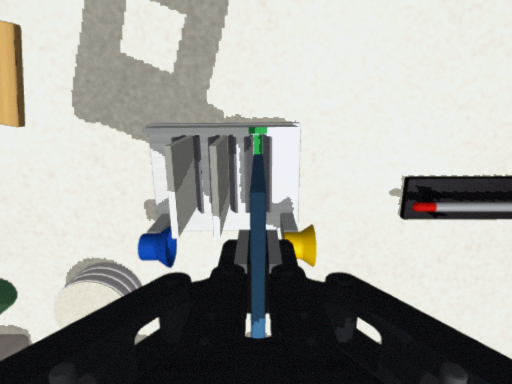

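Request:
jog_arm([
  {"xyz": [0.001,0.03,0.001],"twist": [0,-0.002,0]},
  {"xyz": [0.001,0.07,0.001],"twist": [0,-0.002,0]},
  {"xyz": [0.001,0.09,0.001],"twist": [0,-0.002,0]},
  {"xyz": [0.001,0.1,0.001],"twist": [0,-0.002,0]},
  {"xyz": [0.001,0.1,0.001],"twist": [0,-0.002,0]},
  {"xyz": [0.001,0.1,0.001],"twist": [0,-0.002,0]},
  {"xyz": [0.001,0.1,0.001],"twist": [0,-0.002,0]},
])

```text
time_s: 6.95
ee_pos: [0.4942, -0.0677, 0.1065]
ee_rot: [-1.572, -0.002, 0.134]
force: [0.3, 0.0, -0.9]
grip_width: 0.0054
```

```bash
python3 - <<'E'
from h import *
p,d,o=shoot('wrist','w5')
print(o['ee_pos'],o['ee_rot'],o['grip_width'],o['force']);print(*delta(o,[.4925,-.0686,.065],.1325))
a=cv2.resize(p[90:350,140:340,::-1],None,fx=4,fy=2.2,interpolation=cv2.INTER_CUBIC);cv2.imwrite("pics/w5c.png",a)
E
```

```text
[ 0.4942 -0.0677  0.1065] [-1.572  -0.0025  0.134 ] 0.00540430523838546 [ 0.3257  0.0406 -0.901 ]
[-0.0019  0.0415 -0.0006] [0.0012 0.0015 0.0025]
```

View pics/w5c.png

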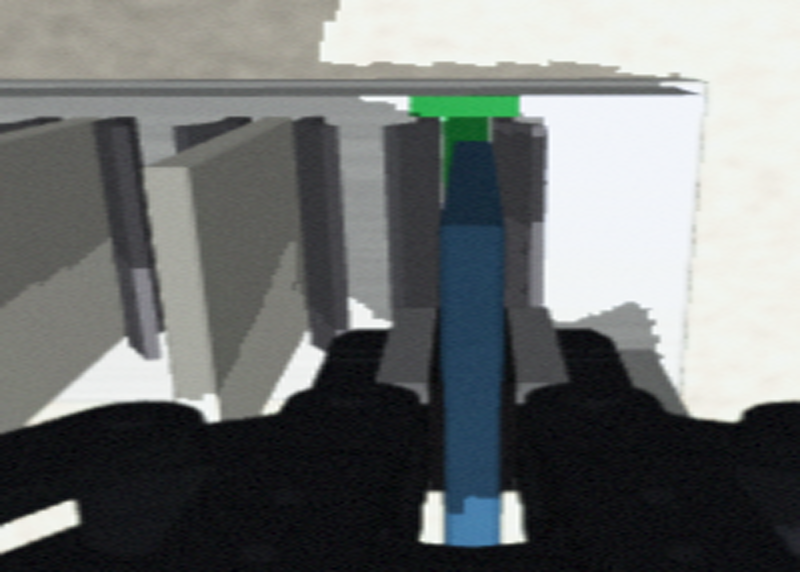

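Request:
jog_arm([
  {"xyz": [-0.001,0.008,-0.0015],"twist": [0,0,0.002]},
  {"xyz": [-0.001,0.016,-0.0015],"twist": [0,0,0.002]},
  {"xyz": [-0.001,0.022,-0.0015],"twist": [0,0,0.002]},
  {"xyz": [-0.001,0.028,-0.0015],"twist": [0,0,0.002]},
  {"xyz": [-0.001,0.034,-0.0015],"twist": [0,0,0.002]},
  {"xyz": [-0.001,0.036,-0.0015],"twist": [0,0,0.002]},
  {"xyz": [-0.001,0.036,-0.0015],"twist": [0,0,0.002]},
])

```text
time_s: 7.7
ee_pos: [0.4917, -0.0688, 0.068]
ee_rot: [-1.57, 0.004, 0.134]
force: [-0.2, 0.2, -0.7]
grip_width: 0.0052
```

```bash
python3 - <<'E'
from h import *
p,d,o=shoot('wrist','w6')
print(o['ee_pos'],o['ee_rot'],o['grip_width'],o['force'],o['moment']);print(*delta(o,[.4925,-.0686,.065],.1325))
a=cv2.resize(p[90:350,140:340,::-1],None,fx=4,fy=2.2,interpolation=cv2.INTER_CUBIC);cv2.imwrite("pics/w6c.png",a)
E
```

```text
[ 0.4917 -0.0688  0.068 ] [-1.5703  0.0037  0.1342] 0.005163012617947469 [-0.1767  0.2259 -0.7189] [0.0297 0.0164 0.0264]
[0.0008 0.003  0.0001] [-0.0005  0.0017 -0.0037]
```

View pics/w6c.png

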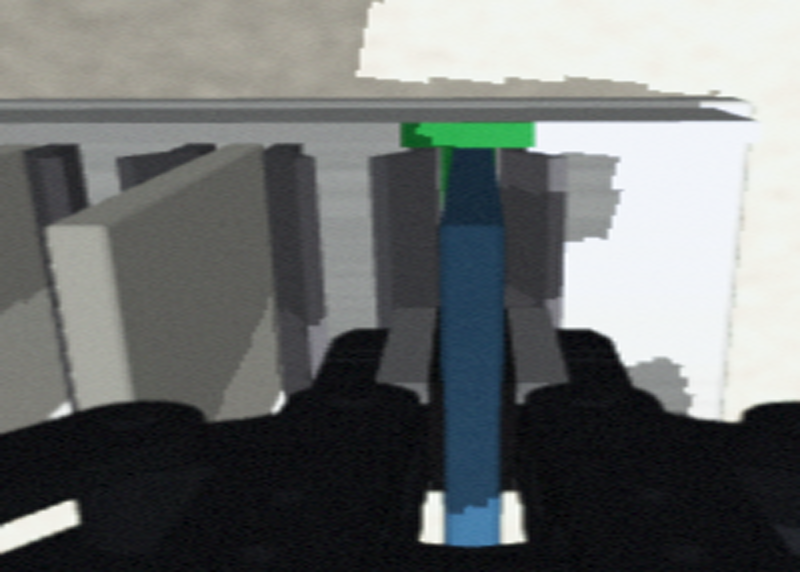

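Request:
jog_arm([
  {"xyz": [0.0005,0.001,-0.0007],"twist": [0,0,-0.002]},
  {"xyz": [0.0005,0.002,-0.0007],"twist": [0,0,-0.003]},
  {"xyz": [0.0005,0.003,-0.0007],"twist": [0,0,-0.003]},
  {"xyz": [0.0005,0.003,-0.0007],"twist": [0,0,-0.003]},
  {"xyz": [0.0005,0.003,-0.0007],"twist": [0,0,-0.003]},
])

```text
time_s: 8.25
ee_pos: [0.4926, -0.0695, 0.0656]
ee_rot: [-1.571, -0.0, 0.134]
force: [0.2, 0.6, -1.7]
grip_width: 0.0053
```

```bash
python3 - <<'E'
from h import *
o=robot.get_obs()
print(o['ee_pos'],o['ee_rot'],o['grip_width'],o['force'],o['moment']);print(*delta(o,[.4925,-.0686,.065],.1325))
E
```

```text
[ 0.4926 -0.0695  0.0656] [-1.5707 -0.0004  0.1341] 0.005288162097648064 [ 0.2176  0.6301 -1.7371] [ 0.0007  0.0294 -0.0631]
[-0.      0.0006  0.0009] [-0.0001  0.0016  0.0004]
```

Request:
jog_arm([
  {"xyz": [0,0.0005,0],"twist": [0,0,0]},
  {"xyz": [0,0.001,0],"twist": [0,0,0]},
  {"xyz": [0,0.001,0],"twist": [0,0,0]},
])

```text
time_s: 8.55
ee_pos: [0.4927, -0.0695, 0.0647]
ee_rot: [-1.571, -0.0, 0.134]
force: [0.7, 0.8, -0.2]
grip_width: 0.0049
```

Request:
jog_arm([
  {"xyz": [0,0,0],"twist": [0,0,0]},
  {"xyz": [0,0,0],"twist": [0,0,0]},
  {"xyz": [0,0,0],"twist": [0,0,0]},
  {"xyz": [0,0,0],"twist": [0,0,0]},
  {"xyz": [0,0,0],"twist": [0,0,0]},
], claw=0.022)

```text
time_s: 9.05
ee_pos: [0.4927, -0.0695, 0.0646]
ee_rot: [-1.571, -0.0, 0.134]
force: [-1.0, 0.2, 0.3]
grip_width: 0.0221
```

```bash
python3 - <<'E'
from h import *
p,d,o=shoot('wrist','w7')
print(o['ee_pos'],o['ee_rot'],o['grip_width'],o['force'])
a=cv2.resize(p[90:350,140:340,::-1],None,fx=4,fy=2.2,interpolation=cv2.INTER_CUBIC);cv2.imwrite("pics/w7c.png",a)
E
```

```text
[ 0.4927 -0.0695  0.0646] [-1.5707 -0.0004  0.1342] 0.022069129748591924 [-0.9777  0.2417  0.2778]
```

View pics/w7c.png

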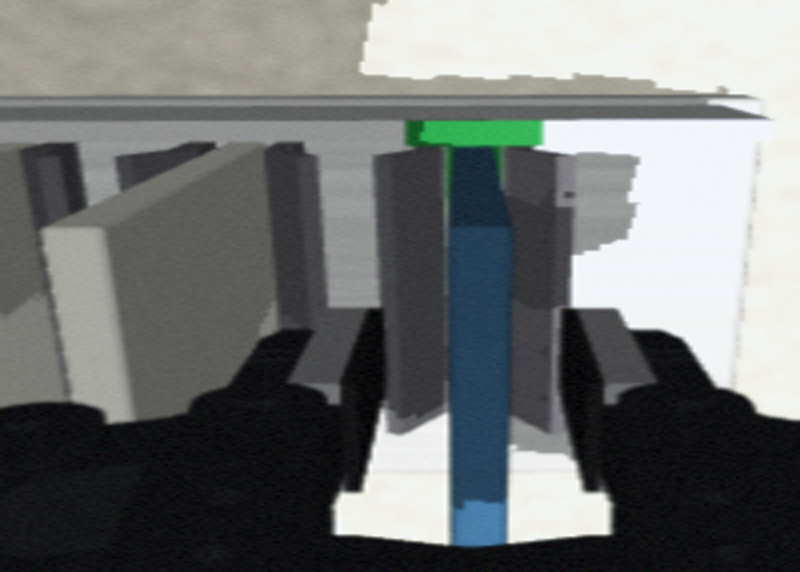

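Request:
jog_arm([
  {"xyz": [0,-0.02,0],"twist": [0,0,0]},
  {"xyz": [0,-0.06,0],"twist": [0,0,0]},
  {"xyz": [0,-0.11,0],"twist": [0,0,0]},
  {"xyz": [0,-0.15,0],"twist": [0,0,0]},
  {"xyz": [0,-0.15,0],"twist": [0,0,0]},
])

```text
time_s: 9.6
ee_pos: [0.4964, -0.0705, 0.2226]
ee_rot: [-1.576, -0.013, 0.134]
force: [-0.2, 0.0, -0.4]
grip_width: 0.0217
```

```bash
python3 - <<'E'
from h import *
o=robot.get_obs();print(*delta(o,[.4785,.309,.215],-1.433))
E
```

```text
[0.033  0.0061 0.3785] [-0.0063  1.5673  0.0141]
```

Request:
jog_arm([
  {"xyz": [0.0365,0,0.377],"twist": [0,1.567,0]},
  {"xyz": [0.0365,0,0.377],"twist": [0,1.567,0]},
  {"xyz": [0.0365,0,0.377],"twist": [0,1.567,0]},
  {"xyz": [0.0365,0,0.377],"twist": [0,1.567,0]},
  {"xyz": [0.0365,0,0.377],"twist": [0,1.567,0]},
  {"xyz": [0.0365,0,0.377],"twist": [0,1.567,0]},
  {"xyz": [0.0365,0,0.377],"twist": [0,1.567,0]},
  {"xyz": [0.0365,0,0.377],"twist": [0,1.567,0]},
], claw=0.06)

```text
time_s: 10.4
ee_pos: [0.4789, 0.288, 0.2139]
ee_rot: [-1.571, -0.0, -0.94]
force: [1.2, -1.4, -0.9]
grip_width: 0.0602
```

```bash
python3 - <<'E'
from h import *
o=robot.get_obs();print(*delta(o,[.4785,.309,.215],-1.433))
E
```

```text
[-0.0172 -0.0011  0.0121] [0.0004 0.4927 0.0002]
```

Request:
jog_arm([
  {"xyz": [0,0,0],"twist": [0,0.367,0]},
  {"xyz": [0,0,0],"twist": [0,0.367,0]},
  {"xyz": [0,0,0],"twist": [0,0.367,0]},
  {"xyz": [0,0,0],"twist": [0,0.367,0]},
  {"xyz": [0,0,0],"twist": [0,0.367,0]},
  {"xyz": [0,0,0],"twist": [0,0.367,0]},
])

```text
time_s: 11.0
ee_pos: [0.4795, 0.2861, 0.2144]
ee_rot: [-1.571, -0.0, -1.301]
force: [-0.5, 0.2, 0.4]
grip_width: 0.0598
```

```bash
python3 - <<'E'
from h import *
p,d,o=shoot('wrist','w8');print(o['ee_pos'],o['ee_rot'])
E
```

```text
[0.4795 0.2861 0.2144] [-1.5709 -0.     -1.301 ]
```

View pics/w8.png

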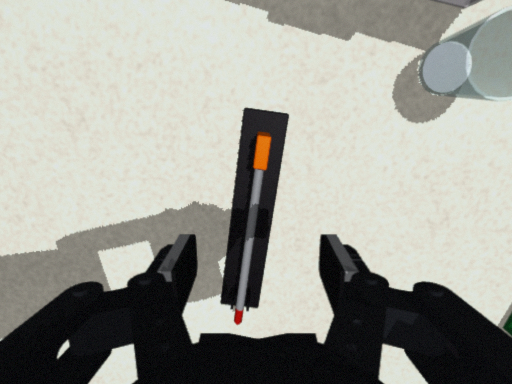

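```bash
python3 - <<'E'
from h import *
p,d,_=load('wrist','w8')
a=cv2.resize(p[100:335,200:310,::-1],None,fx=4,fy=2.5,interpolation=cv2.INTER_CUBIC);cv2.imwrite("pics/w8c.png",a)
p,d,cm=load('wrist','w8')
hsv=cv2.cvtColor(p,cv2.COLOR_RGB2HSV)
m=cv2.inRange(hsv,(5,150,120),(20,255,255));n=cv2.connectedComponentsWithStats(m);print(n[2],n[3])
E
```

```text
[[     0      0    512    384 196138]
 [   253    134     18     36    470]] [[255.4852 191.5951]
 [261.6894 151.8298]]
```

View pics/w8c.png

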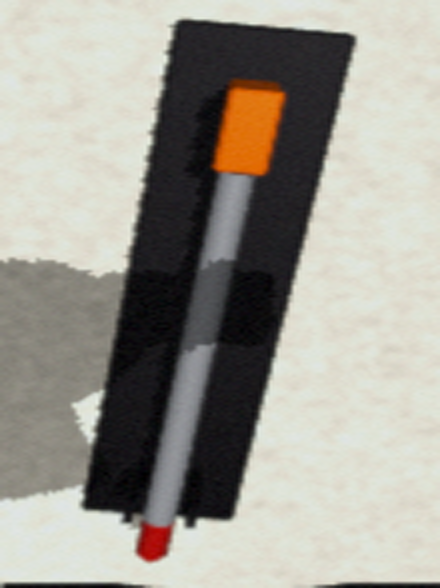

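```bash
python3 - <<'E'
from h import *
p,d,cm=load('wrist','w8')
f=lambda L:[(200+(x+.5)/4-.5,100+(y+.5)/2.5-.5) for x,y in L]
h=ray(cm,f([(228,88),(285,93),(268,176),(213,168)]),.054);print(h,h.mean(0))
print(np.linalg.norm(h[0]-h[1]),np.linalg.norm(h[1]-h[2]))
t=ray(cm,f([(151,559)]),.036)[0];r0=ray(cm,f([(234,178)]),.038)[0]
v=t-h.mean(0);print(t,r0,np.hypot(v[0],v[1]),np.arctan2(v[0],-v[1]))
E
```

```text
[[0.4682 0.3246 0.054 ]
 [0.482  0.3265 0.054 ]
 [0.4871 0.2937 0.054 ]
 [0.4729 0.2932 0.054 ]] [0.4776 0.3095 0.054 ]
0.01400662120934368 0.0331697795330146
[0.5066 0.096  0.036 ] [0.48   0.2873 0.038 ] 0.2154177162676942 0.13518704628145706
```

```bash
python3 - <<'E'
from h import *
o=robot.get_obs();print(*delta(o,[.4776,.3095,.11],-1.4358))
E
```

```text
[-0.0231  0.1045  0.0043] [-0.0001  0.1347 -0.    ]
```

Request:
jog_arm([
  {"xyz": [-0.023,0.04,0.004],"twist": [0,0.135,0]},
  {"xyz": [-0.023,0.08,0.004],"twist": [0,0.135,0]},
  {"xyz": [-0.023,0.104,0.004],"twist": [0,0.135,0]},
  {"xyz": [-0.023,0.104,0.004],"twist": [0,0.135,0]},
  {"xyz": [-0.023,0.104,0.004],"twist": [0,0.135,0]},
  {"xyz": [-0.023,0.104,0.004],"twist": [0,0.135,0]},
  {"xyz": [-0.023,0.104,0.004],"twist": [0,0.135,0]},
])

```text
time_s: 11.75
ee_pos: [0.4788, 0.3102, 0.1132]
ee_rot: [-1.567, 0.002, -1.437]
force: [0.6, 0.3, 0.4]
grip_width: 0.06
```

```bash
python3 - <<'E'
from h import *
o=robot.get_obs();print(*delta(o,[.4776,.3095,.021],-1.4358))
E
```

```text
[ 0.0006  0.0922 -0.0017] [-0.0043 -0.001  -0.0015]
```

Request:
jog_arm([
  {"xyz": [0.0005,0.03,-0.001],"twist": [-0.001,0,0]},
  {"xyz": [0.0005,0.055,-0.001],"twist": [-0.001,0,0]},
  {"xyz": [0.0005,0.07,-0.001],"twist": [-0.001,0,0]},
  {"xyz": [0.0005,0.08,-0.001],"twist": [-0.001,0,0]},
  {"xyz": [0.0005,0.088,-0.001],"twist": [-0.001,0,0]},
  {"xyz": [0.0005,0.089,-0.001],"twist": [-0.001,0,0]},
  {"xyz": [0.0005,0.089,-0.001],"twist": [-0.001,0,0]},
])

```text
time_s: 12.45
ee_pos: [0.477, 0.3092, 0.0223]
ee_rot: [-1.571, 0.0, -1.437]
force: [0.2, 0.4, 0.6]
grip_width: 0.0596
```

```bash
python3 - <<'E'
from h import *
p,d,o=shoot('wrist','w9');print(o['force'],*delta(o,[.4776,.3095,.021],-1.4358))
E
```

```text
[0.2045 0.4319 0.6284] [-0.0002  0.0013  0.0007] [-0.0003 -0.0008 -0.0004]
```

View pics/w9.png

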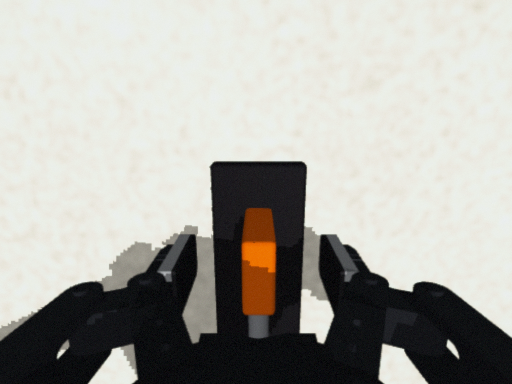

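Centred; close.

Request:
jog_arm([
  {"xyz": [0,0,0],"twist": [0,0,0]},
  {"xyz": [0,0,0],"twist": [0,0,0]},
  {"xyz": [0,0,0],"twist": [0,0,0]},
  {"xyz": [0,0,0],"twist": [0,0,0]},
  {"xyz": [0,0,0],"twist": [0,0,0]},
  {"xyz": [0,0,0],"twist": [0,0,0]},
  {"xyz": [0,0,0],"twist": [0,0,0]},
], claw=0)

```text
time_s: 13.2
ee_pos: [0.4769, 0.3092, 0.0223]
ee_rot: [-1.571, 0.0, -1.437]
force: [0.4, -0.5, 4.4]
grip_width: 0.0133
```

Request:
jog_arm([
  {"xyz": [0,-0.01,0],"twist": [0,0,0]},
  {"xyz": [0,-0.03,0],"twist": [0,0,0]},
  {"xyz": [0,-0.06,0],"twist": [0,0,0]},
  {"xyz": [0,-0.08,0],"twist": [0,0,0]},
  {"xyz": [0,-0.08,0],"twist": [0,0,0]},
  {"xyz": [0,-0.08,0],"twist": [0,0,0]},
  {"xyz": [0,-0.08,0],"twist": [0,0,0]},
])

```text
time_s: 13.9
ee_pos: [0.4753, 0.3083, 0.0998]
ee_rot: [-1.574, -0.001, -1.437]
force: [-0.7, 0.5, -0.4]
grip_width: 0.0129
```

```bash
python3 - <<'E'
from h import *
p,d,o=shoot('wrist','w10');print(o['ee_pos'],o['ee_rot'],o['grip_width'],o['force'])
p,d,o=shoot('side','s1')
a=cv2.resize(p[100:300,130:270,::-1],None,fx=4,fy=3,interpolation=cv2.INTER_CUBIC);cv2.imwrite("pics/s1c.png",a)
E
```

```text
[0.4753 0.3083 0.0998] [-1.5745 -0.001  -1.4367] 0.012884562801545882 [-0.6599  0.5049 -0.418 ]
```

View pics/w10.png

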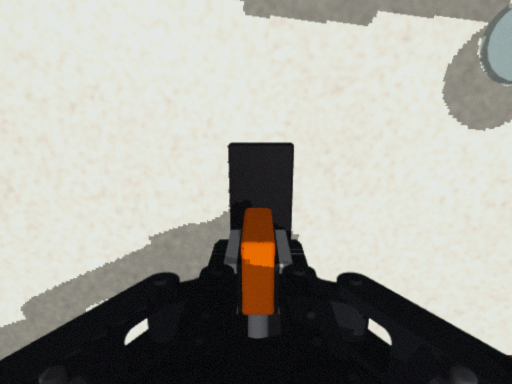

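View pics/s1c.png

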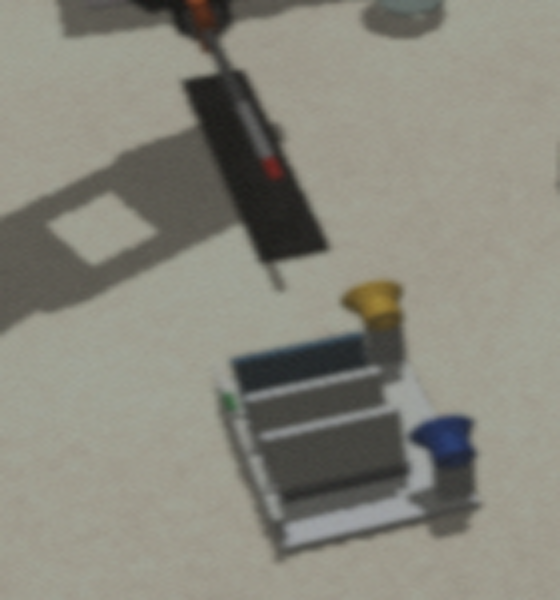

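```bash
cat > tri.py <<'E'
from h import *
def red(p):
    hsv=cv2.cvtColor(p,cv2.COLOR_RGB2HSV)
    m=cv2.inRange(hsv,(0,130,70),(6,255,255))|cv2.inRange(hsv,(172,130,70),(180,255,255))
    return m
def cent(m,box=None):
    n,l,s,c=cv2.connectedComponentsWithStats(m)
    return [(s[i].tolist(),c[i].round(1).tolist()) for i in range(1,n) if s[i,4]>5]
def tri(cams,pxs):
    A=np.zeros((3,3));b=np.zeros(3);L=[]
    for (K,D,Rc,C),px in zip(cams,pxs):
        u=cv2.undistortPoints(np.array(px,float).reshape(1,1,2),K,D).reshape(2)
        d=Rc@np.r_[u,1];d/=np.linalg.norm(d);P=np.eye(3)-np.outer(d,d);A+=P;b+=P@C;L.append((P,C))
    X=np.linalg.solve(A,b);return X,[np.linalg.norm(P@(X-C)) for P,C in L]
E
python3 - <<'E'
from tri import *
p,d,o=shoot('top','t1');q=load('side','s1')[0]
print(cent(red(p)),cent(red(q)))
a=cv2.resize(p[195:265,140:340,::-1],None,fx=4,fy=4,interpolation=cv2.INTER_CUBIC);cv2.imwrite("pics/t1c.png",a)
E
```

```text
[([224, 226, 7, 3, 19], [226.7, 227.0])] [([196, 153, 4, 6, 20], [197.6, 155.6])]
```

View pics/t1c.png

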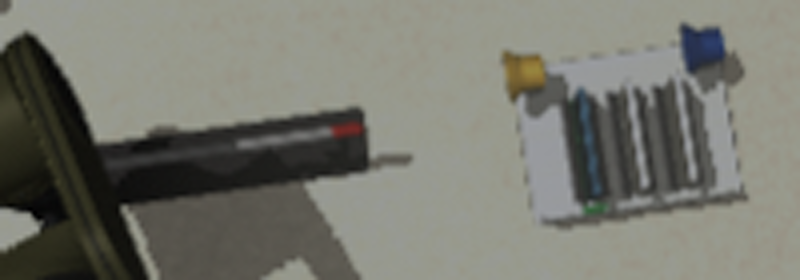

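```bash
python3 - <<'E'
from tri import *
print(tri([cam('top'),cam('side')],[(226.7,227),(197.6,155.6)]))
o=robot.get_obs();R,t=pose(o)
g=t-R[:,1]*.0137;print('expected red centre',g+R[:,0]*(.215-.0115), o['ee_pos'],o['ee_rot'])
# bushings in top + side cams
p=load('top','t1')[0];q=load('side','s1')[0]
for n,lo,hi in (('y',(18,110,60),(32,255,255)),('b',(108,120,40),(125,255,255))):
    for im in (p,q): print(n,cent(cv2.inRange(cv2.cvtColor(im,cv2.COLOR_RGB2HSV),lo,hi)))
E
```

```text
(array([0.5032, 0.107 , 0.1165]), [np.float64(0.000872541016822256), np.float64(0.0008725410168219781)])
expected red centre [0.5028 0.1068 0.1139] [0.4756 0.3084 0.1   ] [-1.5742 -0.0009 -1.4367]
y [([63, 98, 14, 4, 35], [69.3, 99.8]), ([104, 106, 8, 4, 14], [107.9, 107.3]), ([61, 131, 5, 5, 11], [62.6, 132.7]), ([312, 131, 19, 18, 210], [320.9, 139.4]), ([96, 135, 13, 9, 48], [102.2, 139.0]), ([63, 146, 7, 1, 7], [66.0, 146.0]), ([266, 209, 10, 10, 76], [270.6, 212.8]), ([375, 237, 6, 2, 6], [377.5, 237.2])]
y [([217, 194, 13, 16, 149], [223.6, 200.8]), ([320, 230, 24, 22, 397], [331.5, 240.4]), ([215, 339, 2, 5, 7], [215.4, 340.6]), ([187, 363, 6, 4, 10], [189.5, 364.5]), ([176, 364, 11, 4, 18], [181.0, 365.8])]
b [([257, 134, 14, 10, 73], [265.2, 138.2]), ([311, 203, 10, 8, 55], [315.3, 205.8])]
b [([76, 43, 35, 8, 168], [89.5, 45.3]), ([302, 158, 11, 10, 84], [307.3, 163.0]), ([235, 240, 12, 12, 103], [241.0, 245.4])]
```

```bash
python3 - <<'E'
from tri import *
c=[cam('top'),cam('side')]
print(tri(c,[(270.6,212.8),(223.6,200.8)]),tri(c,[(315.3,205.8),(241,245.4)]))
y=np.array([.546,-.008,.0]);b=np.array([.5685,-.172,0]);u=(b-y)/np.linalg.norm(b-y);print(u,np.arctan2(u[0],-u[1]))
for s in (-.03,-.0,.194): # tip distance past the mouth
    g=y+u*(s-.215);print(s,g[:2])
g=y+u*(-.03-.215)
o=robot.get_obs();print(*delta(o,[g[0],g[1],.0613],-np.pi/2+.136))
E
```

```text
(array([ 0.5478, -0.0217,  0.0804]), [np.float64(0.0007771591109529785), np.float64(0.0007771591109527007)]) (array([ 0.5668, -0.1557,  0.0832]), [np.float64(0.001150221499021276), np.float64(0.0011502214990211147)])
[ 0.1359 -0.9907  0.    ] 0.1363439292851312
-0.03 [0.5127 0.2347]
-0.0 [0.5168 0.205 ]
0.194 [0.5431 0.0128]
[0.078  0.0387 0.0271] [ 0.0034 -0.0019  0.0009]
```

Request:
jog_arm([
  {"xyz": [0.04,0.02,0.027],"twist": [0.003,-0.002,0]},
  {"xyz": [0.078,0.039,0.027],"twist": [0.003,-0.002,0]},
  {"xyz": [0.078,0.039,0.027],"twist": [0.003,-0.002,0]},
  {"xyz": [0.078,0.039,0.027],"twist": [0.003,-0.002,0]},
  {"xyz": [0.078,0.039,0.027],"twist": [0.003,-0.002,0]},
  {"xyz": [0.078,0.039,0.027],"twist": [0.003,-0.002,0]},
  {"xyz": [0.078,0.039,0.027],"twist": [0.003,-0.002,0]},
])

```text
time_s: 14.75
ee_pos: [0.5139, 0.2362, 0.0634]
ee_rot: [-1.567, 0.0, -1.433]
force: [0.3, 0.5, -0.4]
grip_width: 0.0133
```

```bash
python3 - <<'E'
from tri import *
o=robot.get_obs();print(o['ee_pos'],o['ee_rot'],*delta(o,[.5127,.2347,.0613],-np.pi/2+.136))
p,d,o=shoot('top','t2');q,d,o=shoot('side','s2')
print(cent(red(p)),cent(red(q)))
a=cv2.resize(p[195:265,200:340,::-1],None,fx=5.5,fy=5.5,interpolation=cv2.INTER_CUBIC);cv2.imwrite("pics/t2c.png",a)
a=cv2.resize(q[130:280,170:270,::-1],None,fx=5,fy=4,interpolation=cv2.INTER_CUBIC);cv2.imwrite("pics/s2c.png",a)
w,d,o=shoot('wrist','w11')
E
```

```text
[0.5139 0.2362 0.0634] [-1.5671  0.0005 -1.4333] [ 0.0014  0.0021 -0.0014] [-0.0036  0.0015 -0.0005]
[([249, 214, 6, 3, 12], [251.5, 214.7])] [([217, 181, 3, 6, 10], [218.0, 183.5])]
```

View pics/t2c.png

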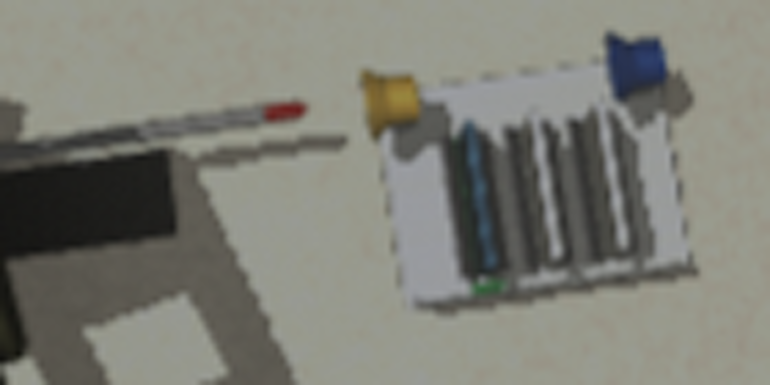

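View pics/s2c.png

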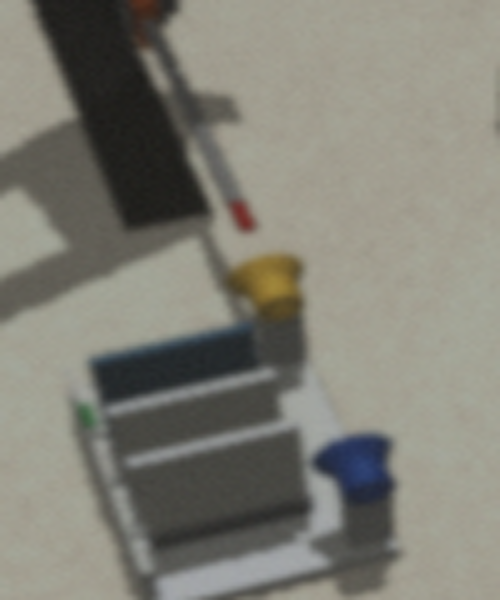

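Request:
jog_arm([
  {"xyz": [0.01,0.001,-0.001],"twist": [-0.003,0,0]},
  {"xyz": [0.02,0.001,-0.001],"twist": [-0.003,0,0]},
  {"xyz": [0.03,0.001,-0.001],"twist": [-0.003,0,0]},
  {"xyz": [0.035,0.001,-0.001],"twist": [-0.003,0,0]},
  {"xyz": [0.035,0.001,-0.001],"twist": [-0.003,0,0]},
  {"xyz": [0.035,0.001,-0.001],"twist": [-0.003,0,0]},
  {"xyz": [0.035,0.001,-0.001],"twist": [-0.003,0,0]},
])

```text
time_s: 15.6
ee_pos: [0.5175, 0.2005, 0.0617]
ee_rot: [-1.571, 0.0, -1.435]
force: [0.1, -0.8, 0.3]
grip_width: 0.0133
```

```bash
cat > chk.py <<'E'
from tri import *
import sys
o=robot.get_obs();R,t=pose(o);g=t-R[:,1]*.0137;tip=g+R[:,0]*.215
y=np.array([.546,-.008,.075]);b=np.array([.5685,-.172,.075]);u=(b-y)/np.linalg.norm(b-y);w=np.array([-u[1],u[0],0])
for n,q in (('tip',tip),('grip',g)): print(n,'along',(q-y)@u,'side(+x)',(q-y)@w,'up',q[2]-.075)
print('yaw',o['ee_rot'],'F',o['force'],'M',o['moment'],o['grip_width'],o['time_s'])
E
python3 chk.py; python3 - <<'E'
from tri import *
p,d,o=shoot('top','t3');q,d,o=shoot('side','s3')
a=cv2.resize(p[195:245,240:340,::-1],None,fx=6,fy=6,interpolation=cv2.INTER_CUBIC)
b=cv2.resize(q[170:270,180:280,::-1],None,fx=3,fy=3,interpolation=cv2.INTER_CUBIC)
cv2.imwrite("pics/c3.png",np.vstack([a,np.pad(b,((0,0),(0,300),(0,0)))]))
E
```

```text
tip along 0.004554034890943636 side(+x) 4.793591720885899e-05 up 0.00039186982799699344
grip along -0.21044595176903974 side(+x) 0.00010476636861859633 up 0.0004419348534356604
yaw [-1.5713  0.0002 -1.4347] F [ 0.0899 -0.8206  0.3352] M [0.0099 0.067  0.0115] 0.013261696902558002 15.6
```

View pics/c3.png

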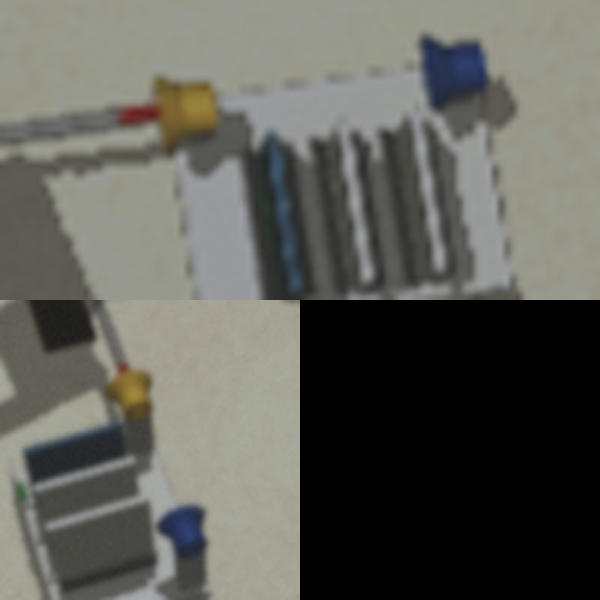

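Request:
jog_arm([
  {"xyz": [0.005,0,0],"twist": [0,0,0]},
  {"xyz": [0.01,0,0],"twist": [0,0,0]},
  {"xyz": [0.016,0,0],"twist": [0,0,0]},
  {"xyz": [0.022,0,0],"twist": [0,0,0]},
  {"xyz": [0.028,0,0],"twist": [0,0,0]},
  {"xyz": [0.034,0,0],"twist": [0,0,0]},
  {"xyz": [0.04,0,0],"twist": [0,0,0]},
  {"xyz": [0.04,0,0],"twist": [0,0,0]},
])

```text
time_s: 16.5
ee_pos: [0.523, 0.16, 0.0617]
ee_rot: [-1.571, 0.0, -1.436]
force: [-0.4, -0.0, -0.7]
grip_width: 0.0132
```

```bash
python3 chk.py
```

```text
tip along 0.04539198069014185 side(+x) -0.00019314102274923725 up 0.00039594143766762124
grip along -0.16960785964334613 side(+x) 6.888164781709884e-05 up 0.0003967749734890974
yaw [-1.5714  0.     -1.4357] F [-0.3748 -0.0258 -0.7276] M [-0.0249  0.0038 -0.0014] 0.013230752396742873 16.5
```

Request:
jog_arm([
  {"xyz": [0.01,0,0],"twist": [0,0,0]},
  {"xyz": [0.02,0,0],"twist": [0,0,0]},
  {"xyz": [0.03,0,0],"twist": [0,0,0]},
  {"xyz": [0.04,0,0],"twist": [0,0,0]},
  {"xyz": [0.052,0,0],"twist": [0,0,0]},
  {"xyz": [0.064,0,0],"twist": [0,0,0]},
  {"xyz": [0.075,0,0],"twist": [0,0,0]},
  {"xyz": [0.075,0,0],"twist": [0,0,0]},
])

```text
time_s: 17.3
ee_pos: [0.5333, 0.085, 0.0617]
ee_rot: [-1.571, -0.0, -1.437]
force: [0.2, -0.3, -1.1]
grip_width: 0.0127
```

```bash
python3 chk.py; python3 - <<'E'
from tri import *
p,d,o=shoot('top','t4');q,d,o=shoot('side','s4')
print(cent(red(p)),cent(red(q)))
a=cv2.resize(p[195:245,240:340,::-1],None,fx=6,fy=6,interpolation=cv2.INTER_CUBIC)
b=cv2.resize(q[180:270,180:280,::-1],None,fx=3,fy=3,interpolation=cv2.INTER_CUBIC)
cv2.imwrite("pics/c4.png",np.vstack([a,np.pad(b,((0,0),(0,300),(0,0)))]))
E
```

```text
tip along 0.12109890468342921 side(+x) -0.0003794027912196689 up 0.0004267711742486635
grip along -0.09390061960880863 side(+x) 7.223002138325787e-05 up 0.00040264828095297467
yaw [-1.5714 -0.0001 -1.4366] F [ 0.154  -0.3193 -1.0505] M [ 0.0191 -0.0162 -0.0067] 0.012734738585696438 17.3
[([299, 207, 6, 3, 12], [301.5, 208.2])] [([234, 229, 4, 7, 14], [235.7, 232.3])]
```

View pics/c4.png

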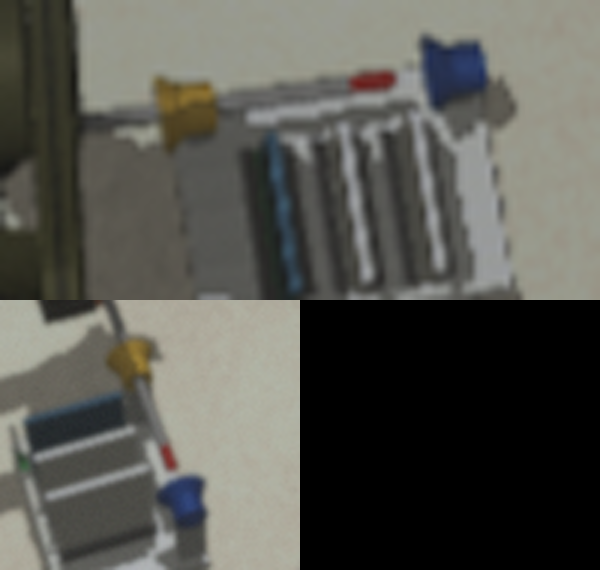

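Request:
jog_arm([
  {"xyz": [0.006,0,0.0003],"twist": [0,0,0]},
  {"xyz": [0.012,0,0.0003],"twist": [0,0,0]},
  {"xyz": [0.018,0,0.0003],"twist": [0,0,0]},
  {"xyz": [0.024,0,0.0003],"twist": [0,0,0]},
  {"xyz": [0.03,0,0.0003],"twist": [0,0,0]},
  {"xyz": [0.036,0,0.0003],"twist": [0,0,0]},
  {"xyz": [0.036,0,0.0003],"twist": [0,0,0]},
])

```text
time_s: 18.1
ee_pos: [0.5384, 0.0501, 0.0617]
ee_rot: [-1.571, 0.0, -1.436]
force: [0.8, 0.0, -0.4]
grip_width: 0.0133
```

```bash
python3 chk.py
```

```text
tip along 0.15639840535941735 side(+x) 7.509643004068737e-05 up 0.0003835180540888161
grip along -0.05860143548932883 side(+x) 0.00033667672206055463 up 0.0003867990073585237
yaw [-1.5714  0.     -1.4357] F [ 0.8207  0.0342 -0.4151] M [-0.0128 -0.0602  0.044 ] 0.013276156232506154 18.1
```

Request:
jog_arm([
  {"xyz": [0.005,0,0],"twist": [0,0,0]},
  {"xyz": [0.01,0,0],"twist": [0,0,0]},
  {"xyz": [0.015,0,0],"twist": [0,0,0]},
  {"xyz": [0.02,0,0],"twist": [0,0,0]},
  {"xyz": [0.025,0,0],"twist": [0,0,0]},
  {"xyz": [0.028,0,0],"twist": [0,0,0]},
  {"xyz": [0.028,0,0],"twist": [0,0,0]},
])

```text
time_s: 18.8
ee_pos: [0.5421, 0.0227, 0.0617]
ee_rot: [-1.571, 0.0, -1.435]
force: [0.3, 0.0, -0.5]
grip_width: 0.0129
```

```bash
python3 chk.py; python3 - <<'E'
from tri import *
p,d,o=shoot('top','t5');q,d,o=shoot('side','s5')
print(cent(red(p)),cent(red(q)))
a=cv2.resize(p[195:245,240:340,::-1],None,fx=6,fy=6,interpolation=cv2.INTER_CUBIC)
b=cv2.resize(q[180:270,180:280,::-1],None,fx=3,fy=3,interpolation=cv2.INTER_CUBIC)
cv2.imwrite("pics/c5.png",np.vstack([a,np.pad(b,((0,0),(0,300),(0,0)))]))
w,d,o=shoot('wrist','w12')
E
```

```text
tip along 0.18405766546416094 side(+x) 0.00014647508124300833 up 0.0003497950853926235
grip along -0.030942270702739694 side(+x) 0.00031126912849428865 up 0.00036685822189751194
yaw [-1.5714  0.0001 -1.4352] F [ 0.329   0.0214 -0.5174] M [-0.0181 -0.0057  0.003 ] 0.012949408909733649 18.8
[([321, 204, 5, 2, 9], [323.2, 204.6])] [([243, 252, 4, 7, 21], [244.7, 255.0])]
```

View pics/c5.png

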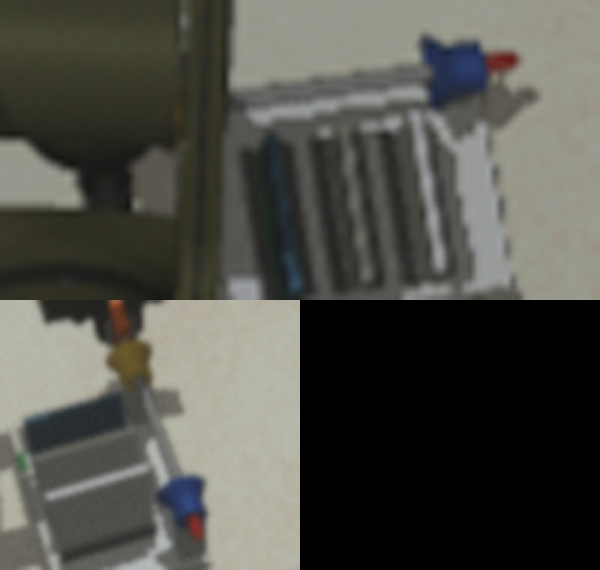

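View pics/w12.png

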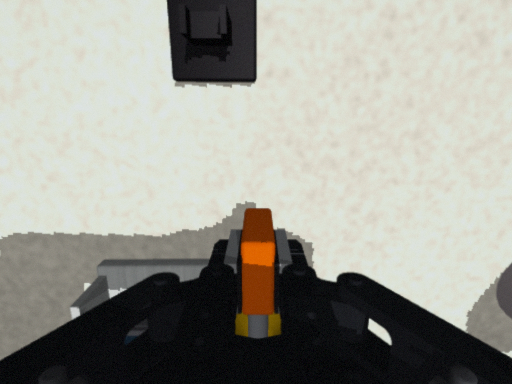

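```bash
python3 - <<'E'
from tri import *
c=cam('top');p=load('top','t5')[0];q=load('side','s5')[0];cs=cam('side')
f=lambda L:[(240+(x+.5)/6-.5,195+(y+.5)/6-.5) for x,y in L]
print('top exit,tip',ray(c,f([(487,66),(519,60)]),.075))
a=cv2.resize(p[197:217,305:335,::-1],None,fx=16,fy=16,interpolation=cv2.INTER_NEAREST)
b=cv2.resize(q[235:267,225:255,::-1],None,fx=16,fy=9,interpolation=cv2.INTER_NEAREST)
cv2.imwrite("pics/c5z.png",np.vstack([a,b[:280]]))
X,e=tri([c,cs],[(323.2,204.6),(244.7,255.0)]);print(X,e)
X,e=tri([c,cs],[(301.5,208.2),(235.7,232.3)]);print('t4 red centre',X,e)
E
```

```text
top exit,tip [[ 0.5695 -0.173   0.075 ]
 [ 0.5724 -0.1892  0.075 ]]
[ 0.5706 -0.1799  0.0799] [np.float64(0.0011417215994793115), np.float64(0.0011417215994796346)]
t4 red centre [ 0.5613 -0.1148  0.0765] [np.float64(0.0007531075148580717), np.float64(0.0007531075148577138)]
```

View pics/c5z.png

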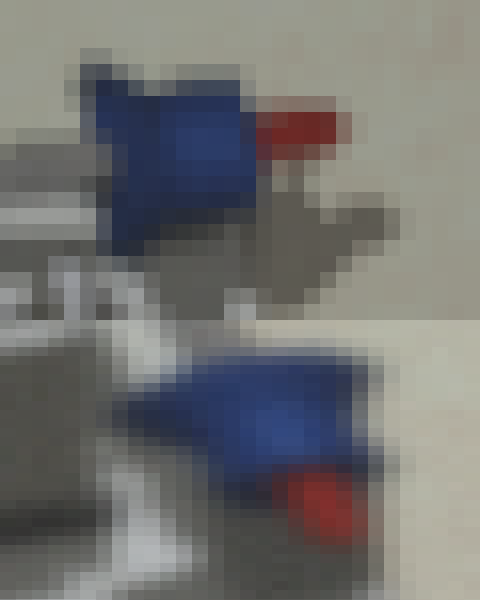

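Request:
jog_arm([
  {"xyz": [0.001,0,-0.0002],"twist": [0,0,0]},
  {"xyz": [0.0015,0,-0.0002],"twist": [0,0,0]},
  {"xyz": [0.0015,0,-0.0002],"twist": [0,0,0]},
  {"xyz": [0.0015,0,-0.0002],"twist": [0,0,0]},
  {"xyz": [0.0015,0,-0.0002],"twist": [0,0,0]},
])

```text
time_s: 19.45
ee_pos: [0.542, 0.0217, 0.0616]
ee_rot: [-1.571, 0.0, -1.435]
force: [-0.1, 0.2, 0.1]
grip_width: 0.0129
```

```bash
python3 chk.py; python3 - <<'E'
from h import *
shoot('side','s6')
E
```

```text
tip along 0.18508116385326032 side(+x) 5.273650444277167e-05 up 0.0003299010125210611
grip along -0.029918833159248093 side(+x) 8.259202315727404e-05 up 0.0003497320325680231
yaw [-1.5715  0.0001 -1.4346] F [-0.0962  0.1898  0.0893] M [-0.0063 -0.0341  0.0098] 0.012865046338558242 19.45
```

View pics/s6.png

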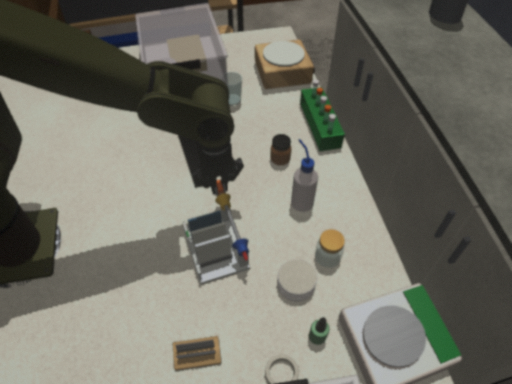

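Everything is standing, the wrist force is near zero and the tip is about 2 cm out, so I'm handing in.

```bash
python3 -c "
from bench import robot
print(robot.hand_in())"
```

```text
the job is handed in; nothing more can be done
None
```

The blue panel stands released in the green slot. The gate rod goes through both bushings and is still held by its handle. I handed in at about 19.5 s of the 61 s allowed.

- **Panel:** after release, the wrist picture showed it upright and centred between the ribs. In the later pictures both white panels were still standing, and the other things on the bench looked where they had been.
- **Rod:** by the arm's pose, the tip sticks out 19–20 mm beyond the blue bushing, 0.1 mm sideways and 0.3 mm in height from my estimate of the axis. Wrist force was below 0.3 N at the end.
- **Disagreement:** before a last push of about 1 mm, the top camera showed 16–17.5 mm of tip, against about 18.5 mm from the arm's pose. I put the gap down to the bushing's rim hiding part of the tip and to the coarse pixels. I did not measure the tip in pictures again after the push, so it could be 1–2 mm short of 2 cm.

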